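Put the pastels away and open the tool drawer

ROBOT

A 7-joint arm with a two-finger parallel gripper is mounted at the origin on the work surface. World frame = base frame: x ahead of the robot, y to its left, z up, the work surface at z = 0. Lengths are in m, angles in rad, forces in N, time in s.
With the tool pointing down it reaches from about 0.425 to 0.925 m from the base axis. Payload 6.8 kg.
Tool frame: the origin (TCP) lies on the centre line of the jaws, within the pads' length; the fingertips stand 14 mm ahead of it and the grasp point (between the pads) lies 5 mm behind it (bot.tcp_to_tips is the distance from the TCP to the fingertips, in m); z points along the fingers, y is the direction in which the jaws open and shut (so a half turn about z gives the same grasp; the last joint's range is limited). The gripper opens to 85 mm and grips with 20 to 120 N. Pads are 22 mm wide; open, the fingers measure 114 mm over their backs; the gripper's body (76 mm by 85 mm) begins 54 mm behind the grasp point. The pads swing forward as they close: fully open they stand 13 mm farther back than shut.
Start: joints at [1.007, 0.477, 0.022, 1.555, -0.011, 1.109, -0.083], TCP at [0.297, -0.606, 0.245] pointing down, gripper open.
Joint ranges: [-2.96, 2.96], [-0.34, 2.1], [-1.41, 1.46], [0.24, 2.44], [-1.37, 4.51], [0.17, 1.92], [-2.96, 2.96]. Speed limits (rad/s): [2.39, 2.39, 3.14, 3.14, 3.14, 3.14, 3.14].

INTERFACE

Orientations are given as a unit quaternion [x, y, z, w].
In Python, from cell import bot, viewer gives the robot as it stands. The module is installed in compiled form; this text tells all that it offers.
- The arm moves only by the tool step_arm, never from a script. Its argument "targets" is a list that holds one entry, the list of rows, each a list of 5 numbers: the opening, from 0 (shut) to 1 (fully open), then the shift along the world's x, y, z in m, then the turn about the world's z in degrees. In form: [[[fingers, x, y, z, spin], ...]]. A call has 1 to 5 rows; each row is the pose to reach, as a shift and turn from the pose commanded when the call began; what a row does not reach only later rows make up. A row lasts 1/12 s, in which the tool goes at most 41.7 mm and 7.16 degrees, less where a joint would pass 70% of its speed; a pose out of reach is approached as far as the arm can. A call with a gripper value outside its range is refused whole. The fingers move at their own pace and stop on an object; "squeeze" is the grip in N (left out, the last holds). Time passes only in rows, so rows that repeat a pose let the fingers close. It gives the time, the measured TCP pose, the force and the opening at its end, in the units of the state.
- bot.read_state(): the state, without advancing time (a new reading comes with each control period).
- viewer.get_image(name): name is "scene" or "top" or "wrist"; returns the picture (480x640x3 uint8, red, green, blue); there is no depth.
- viewer.camera_info(name): a dict with "K" (3x3 intrinsics, pixels), "R" (3x3) and "t" (3): a world point X has camera coordinates R X + t; the wrist camera has in their place "hand_eye" (4x4, takes a point from camera to tool coordinates, whose origin is the TCP and whose axes are the flange's). Camera axes: x right, y down, z forward; pixel columns grow to the right and rows downward; lengths in m; the calibration is good to about 2 mm. A picture is of the moment at which its call begins: read the wrist's pose just before it. camera_info takes no time and is no camera call.
- bot.sign_off(): hands the job in, once; it reports no verdict.
The state is a dict: "time_s": time; "joint_positions": joint angles; "dq": joint speeds; "tau": joint torques, N m; "tcp_pos": TCP position; "tool_rot": TCP orientation; "contact_force": force on the tool from outside, world axes, zero at the start; "wrist_torque": the same for the moment, N m; "gripper_width": finger opening in m.
Only numpy, scipy, OpenCV 4.12 (cv2) and the standard library are available. Lean on these libraries where they do the work, as an engineer would, in place of code of your own. Each camera call takes 0.05 s, during which the arm holds its last target. There are 200 camera calls.

TASK

The pastel drawer of the two-drawer chest stands open. Slide its clear cover across over the pastels until it springs up and locks there (press its orange pad down to free the catch and keep pressing while you slide, feeling your way with a light finger, since the thin sheet cracks if leaned on), push that drawer fully home so that the interlock lets the other drawer go, then pull the tool drawer out to its stop. Leave the other things on the chest and table where they are.

Things in the scene. Friction and masses are not known exactly. Their poses are not given: they have to be found in the camera images.
- chest: Low white-painted desktop chest, fixed, 460 wide (its y) x 240 deep (x) x 96 mm high; two drawers side by side, teal fronts facing its -x (the robot). Origin: centre of its underside on the table. Its top's front edge is at x = -120 mm. Left drawer (+y): pastels; right (-y): tools. Three loose things stand on it, 45 mm or more (their near side) behind that edge.
- pastel_drawer (a joint): How far the left (pastel) drawer is out, m: 0 = home against its stop, 0.145 = fully out (to the chest's -x). Starts at 0.122 to 0.138. About 2.5 N of friction; stays where it is left. An interlock pin lets only one drawer be out at a time: the other one is free only while this one is home, to within a few mm.
- tool_drawer (a joint): How far the right (tool) drawer is out, m: 0 = home, 0.145 = fully out against its stop. Starts at 0, locked by the interlock while the pastel drawer is out. About 2.5 N of friction. Over its first 10 mm it also shifts the interlock pin, for a few newtons more.
- cover_slide (a joint): Position of the cover across the pastel drawer, m: 0.09 = parked over the right-hand compartment (the start), 0 = against its stop, fully over the pastels in the left-hand (+y) compartment. It slides along the chest's y; closing is motion to +y. Its felt-lined runners drag with about 4.5 N.
- cover_press (a joint): How far the cover is pressed down on its leaf springs, m: 0 = up, 0.0045 = bottomed hard. At both ends of its travel it springs up and lugs on its front and rear edges lock against the ends of aluminium keeper strips; it slides only when pressed 3 mm down. Springs: 4.5 N at first touch, 9 N at 3 mm, 11 N at the bottom. In between, the lugs run under the strips, which hold it about 3 mm down.
- cover: The cover: clear sheet with white rim, 110 (chest's x) x 84 (y) x 4 mm, with a flat orange press pad, 50 (x) x 40 mm (y), in its middle: no raised grip, a finger drags it by friction (coefficient 0.4 or more); 30 N cracks it. Origin: centre of the pad's top face. Higher than the pad: side walls 8 mm, 45 mm away; drawer front 24 mm, 71 mm to -x; chest top 38 mm, 50 mm or more to +x.
- pastel_drawer_handle (a point): Middle of the left drawer's handle bar: level dark steel bar about 10 mm thick and 110 mm long, along the chest's y, 59 mm above the table; its axis is 35 mm in front of the drawer front, so about 30 mm is clear behind it; end posts join it to the front. Moves with the drawer.
- tool_drawer_handle (a point): The same point on the right drawer's handle.
- mug: White mug, 82 mm across, 95 mm high, on the table. Bystander. Origin at the centre of its underside, as for the following.
- glue_bottle: Yellow glue bottle with green cap, 56 mm across, 125 mm high, on the table. Bystander.
- sculpture: Lumpy dark sculpture on a gold base, 130 x 85 x 78 mm, on the table. Bystander.
- paint_jar: Red paint jar, 72 mm across, 85 mm high, on the chest. Bystander.
- tape_roll: Roll of masking tape, 104 mm across, 25 mm high, lying on the chest. Bystander.
- brush_pot: Metal pot with brushes, 72 mm across, 175 mm high, on the chest. Bystander.
- flat_brush: Flat brush with a green handle, 190 mm long, lying on the table to the right. Bystander.

How it is judged:
By the outcome, as a careful person would: the job done as asked, in the order asked, and still so for the second after the job is handed in, with the robot touching nothing.
It also fails if it takes over 51 s, if anything falls off the work surface, if the arm or the gripper's body presses on something with over 40 N, if the wrist force passes 120 N, or if a joint passes its speed limit or range.

## Working session

There is one attempt and no reset: what is moved stays moved. The work goes in short steps, Python scripts to look and compute and a tool call to move; the robot and the scene stay as the last step left them, time stands still between calls to the robot, and variables do not carry over. Pictures are saved under pics/ and viewed, about 8 in all and at most 12, crops included, and the job is handed in when it is done.

Besides the shell and the picture viewer there is one more tool, called as name([rows], argument=value, ...), one row to a line, values as JSON. step_arm: Moves the arm, as the interface text tells. Its arguments: {"type":"object","properties":{"targets":{"type":"array"},"squeeze":{"type":"number"}},"required":["targets"]}

```bash
mkdir -p pics
python3 - <<'E'
from cell import bot, viewer
import cv2, numpy as np
s=bot.read_state(); print(s)
for n in ("scene","top"):
    im=viewer.get_image(n); cv2.imwrite(f"pics/{n}0.png",im[:,:,::-1]); i=viewer.camera_info(n); print(n,{k:np.round(v,4).tolist() for k,v in i.items()})
print(viewer.camera_info("wrist"), bot.tcp_to_tips)
E
```

```text
{'time_s': 0.0, 'joint_positions': array([ 1.00690067,  0.47778208,  0.02231801,  1.55642338, -0.01150853,
        1.10930404, -0.08309632]), 'dq': array([-0.00064503, -0.00027182,  0.00016239, -0.00030355,  0.00081228,
        0.00064901,  0.0003497 ]), 'tau': array([ 2.92944310e-05, -5.96446466e+01,  1.60801046e+00, -2.81198323e+01,
        1.24340269e-02,  9.18953097e-03,  8.47467419e-06]), 'tcp_pos': array([ 0.29687914, -0.6055907 ,  0.24434921]), 'tool_rot': array([ 9.74138463e-01,  2.25950117e-01, -2.57535016e-04, -8.56715915e-04]), 'contact_force': array([ 0.02876105,  0.26167035, -0.10669527]), 'wrist_torque': array([ 0.01129196, -0.02943648, -0.0195953 ]), 'gripper_width': 0.08548257905198896}
scene {'K': [[510.9175, 0.0, 313.8714], [0.0, 510.9175, 238.8682], [0.0, 0.0, 1.0]], 'R': [[-0.7734, 0.6338, -0.0114], [0.391, 0.4628, -0.7955], [-0.4989, -0.6198, -0.6058]], 't': [0.4368, -0.155, 1.5689]}
top {'K': [[528.6729, 0.0, 309.561], [0.0, 528.6729, 246.9143], [0.0, 0.0, 1.0]], 'R': [[0.021, -0.9998, -0.0037], [-0.9968, -0.0207, -0.0772], [0.0771, 0.0053, -0.997]], 't': [0.004, 0.5787, 1.3133]}
{'K': array([[367.1519444 ,   0.        , 323.11021226],
       [  0.        , 367.1519444 , 242.52433229],
       [  0.        ,   0.        ,   1.        ]]), 'hand_eye': array([[ 1.18547295e-03, -9.60463308e-01, -2.78404074e-01,
         7.06810798e-02],
       [ 9.99999274e-01,  1.07862477e-03,  5.36962624e-04,
         7.42986796e-04],
       [-2.15439369e-04, -2.78404509e-01,  9.60463890e-01,
        -1.28577918e-01],
       [ 0.00000000e+00,  0.00000000e+00,  0.00000000e+00,
         1.00000000e+00]])} 0.014
```

View pics/top0.png

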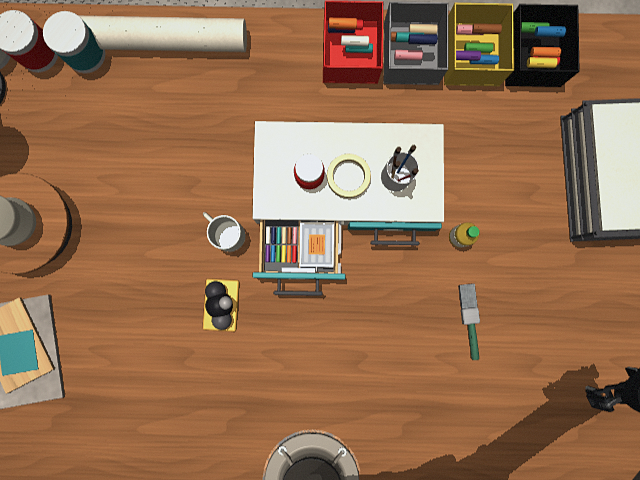

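View pics/scene0.png

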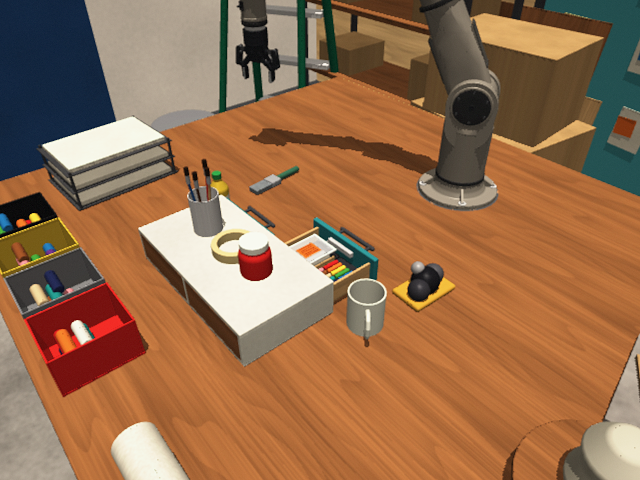

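The pastel drawer is open at bottom left, with the cover's orange pad at about (316,244) in the top view. The pastel handle is at (299,293), the tool handle at (395,243), and the chest corners at (255,122), (443,125), (443,221) and (252,219).

```bash
cat > h.py <<'E'
import numpy as np, cv2
from cell import bot, viewer
def ray(n,uv,z):
    i=viewer.camera_info(n); R,t=np.array(i["R"]),np.array(i["t"])
    c=-R.T@t; d=R.T@np.linalg.solve(i["K"],[uv[0],uv[1],1.]); return c+d*(z-c[2])/d[2]
def orange(im,box):
    h=cv2.cvtColor(im,cv2.COLOR_RGB2HSV); m=cv2.inRange(h,(6,130,150),(18,255,255))
    k=np.zeros_like(m); x0,y0,x1,y1=box; k[y0:y1,x0:x1]=m[y0:y1,x0:x1]
    k=cv2.morphologyEx(k,cv2.MORPH_CLOSE,np.ones((5,5)))
    c=max(cv2.findContours(k,cv2.RETR_EXTERNAL,cv2.CHAIN_APPROX_NONE)[0],key=cv2.contourArea)
    return cv2.minAreaRect(c)
E
python3 - <<'E'
from h import *
im=cv2.imread("pics/top0.png")[:,:,::-1].copy(); sc=cv2.imread("pics/scene0.png")[:,:,::-1].copy()
h=cv2.cvtColor(im,cv2.COLOR_RGB2HSV)
m=cv2.inRange(h,(0,0,190),(180,60,255)); k=np.zeros_like(m); k[105:225,240:455]=m[105:225,240:455]
k=cv2.morphologyEx(k,cv2.MORPH_CLOSE,np.ones((5,5)))
c=max(cv2.findContours(k,cv2.RETR_EXTERNAL,cv2.CHAIN_APPROX_NONE)[0],key=cv2.contourArea)
r=cv2.minAreaRect(c); b=cv2.boxPoints(r); P=np.array([ray("top",p,.096) for p in b]); print("chest",b.round(1).tolist(),P.round(4).tolist())
r=orange(im,(295,225,340,265)); print("pad",r,ray("top",r[0],.058).round(4))
r=orange(sc,(285,230,340,270)); print("pad scene",r,ray("scene",r[0],.058).round(4))
for nm,(x0,y0,x1,y1) in dict(past=(268,284,332,300),tool=(365,236,425,250)).items():
    m=cv2.inRange(h,(0,0,0),(180,255,85))[y0:y1,x0:x1]; v,u=np.nonzero(m); print(nm,u.min()+x0,u.max()+x0,np.bincount(v,minlength=y1-y0).tolist())
v=im[:,:,:].astype(int); teal=cv2.inRange(h,(80,80,60),(100,255,255))
for (x0,y0,x1,y1) in ((250,262,350,290),(345,215,445,235)):
    v,u=np.nonzero(teal[y0:y1,x0:x1]); p=np.polyfit(u,v,1); print("teal",u.min()+x0,u.max()+x0,v.min()+y0,v.max()+y0,p[0], [ray("top",(uu+x0,np.polyval(p,uu)+y0),.08).round(4).tolist() for uu in (u.min(),u.max())])
a=np.hstack([cv2.resize(im[210:305,240:450],None,fx=3.8,fy=3.8,interpolation=2)])
cv2.imwrite("pics/crop1.png",a[:,:,::-1])
E
```

```text
chest [[252.3000030517578, 223.3000030517578], [253.89999389648438, 120.80000305175781], [444.3999938964844, 123.5999984741211], [442.8999938964844, 226.10000610351562]] [[0.6267, 0.1539, 0.096], [0.8775, 0.1576, 0.096], [0.8798, -0.3054, 0.096], [0.6293, -0.3022, 0.096]]
pad ((316.5, 244.0), (18.0, 15.0), 90.0) [ 0.5832 -0.001   0.058 ]
pad scene ((299.5, 236.5), (13.0, 29.0), 90.0) [ 0.565  -0.0557  0.058 ]
past 274 325 [5, 7, 11, 11, 10, 8, 11, 41, 18, 21, 48, 46, 21, 46, 1, 0]
tool 371 419 [7, 6, 6, 6, 9, 44, 25, 49, 43, 12, 3, 30, 31, 46]
teal 253 344 272 279 0.014138191355017812 [[0.5039, 0.1505, 0.08], [0.5054, -0.0686, 0.08]]
teal 349 441 222 228 0.014538083448231397 [[0.6313, -0.0787, 0.08], [0.6326, -0.3015, 0.08]]
```

View pics/crop1.png

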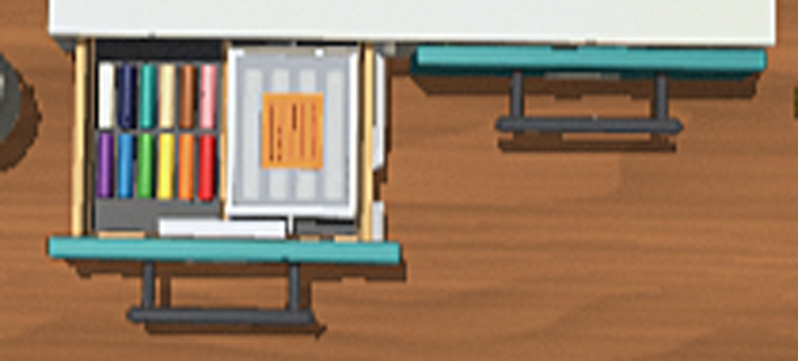

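The crop shows the pad centred near (316.6,244.2), the pastel bar at about (298,292.3) and the tool bar at about (395,243). The chest yaw is about 0.4°.

Run:
```python
from h import *
print(ray("top",(298,292.2),.062).round(4),ray("top",(395,242.8),.062).round(4), ray("scene",(310,250),.058).round(4))
```

```text
[0.4642 0.0417 0.062 ] [ 0.5899 -0.1933  0.062 ] [0.5791 0.0038 0.058 ]
```

step_arm([
  [[0,0.035,0.022,0,7],[0,0.07,0.044,0,14],[0,0.09,0.08,0,21],[0,0.11,0.115,0,28],[0,0.13,0.15,0,35]],
], squeeze=30)

```text
time_s: 0.52
tcp_pos: [0.4279, -0.4541, 0.2447]
tool_rot: [0.86, 0.511, -0.0, -0.0]
contact_force: [1.3, -0.8, -0.1]
gripper_width: 0.0257
```

step_arm([
  [[0,0.015,0.037,0,7],[0,0.03,0.074,0,14],[0,0.045,0.111,0,21],[0,0.06,0.148,0,28],[0,0.075,0.184,0,29]],
])

```text
time_s: 0.93
tcp_pos: [0.5022, -0.2701, 0.2451]
tool_rot: [0.704, 0.71, -0.0, -0.0]
contact_force: [0.5, -0.4, -0.4]
gripper_width: 0.0002
```

step_arm([
  [[0,0.012,0.038,0,0],[0,0.024,0.076,0,0],[0,0.036,0.114,0,0],[0,0.048,0.152,0,0],[0,0.06,0.19,0,0]],
])

```text
time_s: 1.35
tcp_pos: [0.5621, -0.0803, 0.2451]
tool_rot: [0.706, 0.708, -0.0, -0.0]
contact_force: [0.5, -1.2, 0.1]
gripper_width: -0.0002
```

step_arm([
  [[0,0.012,0.035,-0.01,0],[0,0.02,0.07,-0.03,0],[0,0.02,0.079,-0.06,0],[0,0.02,0.079,-0.09,0],[0,0.02,0.079,-0.1,0]],
])

```text
time_s: 1.77
tcp_pos: [0.5793, -0.002, 0.141]
tool_rot: [0.705, 0.709, -0.002, -0.002]
contact_force: [-1.1, -0.6, -0.8]
gripper_width: 0.0001
```

```bash
cat >> h.py <<'E'
from scipy.spatial.transform import Rotation as Ro
def wray(s,uv,z):
    i=viewer.camera_info("wrist"); T=np.array(i["hand_eye"]); R=Ro.from_quat(s["tool_rot"]).as_matrix()
    c=s["tcp_pos"]+R@T[:3,3]; d=R@T[:3,:3]@np.linalg.solve(i["K"],[uv[0],uv[1],1.]); return c+d*(z-c[2])/d[2]
E
python3 - <<'E'
from h import *
s=bot.read_state(); im=viewer.get_image("wrist"); cv2.imwrite("pics/w1.png",im[:,:,::-1])
print(s["tcp_pos"],s["contact_force"])
r=orange(im,(0,0,640,480)); print(r,[wray(s,p,.058).round(4).tolist() for p in [r[0],*cv2.boxPoints(r)]])
E
```

```text
[ 0.5793286  -0.00202939  0.14102182] [-1.10631906 -0.62584035 -0.83779904]
((79.0, 172.0), (344.0, 158.0), 90.0) [[0.4395, 0.0475, 0.058], [0.4149, 0.1332, 0.058], [0.495, 0.1335, 0.058], [0.4714, -0.0634, 0.058], [0.3674, -0.0644, 0.058]]
```

View pics/w1.png

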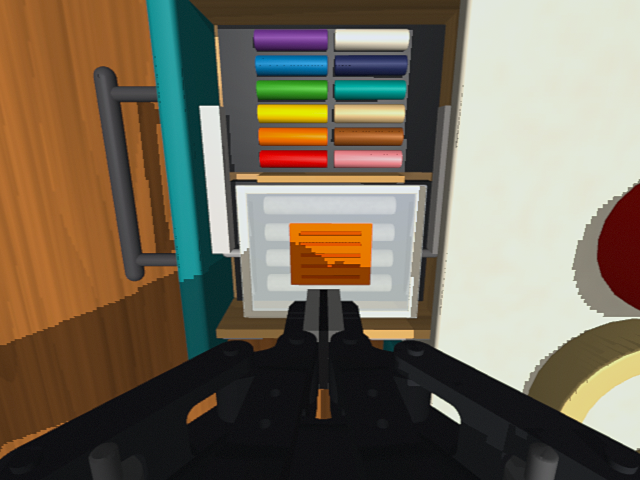

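The wrist view shows the pad spanning (290..372, 223..285), with its centre near (331,254). The handle and both keeper strips are in view, with the shut tips near (323,292).

Run:
```python
from h import *
s=bot.read_state()
for p in ((331,254),(290,223),(371,285),(120,175)): print(wray(s,p,.058).round(4))
```

```text
[ 0.5836 -0.0018  0.058 ]
[0.5592 0.0173 0.058 ]
[ 0.6086 -0.0218  0.058 ]
[0.4626 0.0449 0.058 ]
```

step_arm([
  [[0,0.002,0.001,-0.03,0],[0,0.002,0.001,-0.052,0],[0,0.002,0.001,-0.06,0],[0,0.002,0.001,-0.06,0]],
])

```text
time_s: 2.15
tcp_pos: [0.5833, -0.0032, 0.0844]
tool_rot: [0.707, 0.707, -0.001, -0.001]
contact_force: [0.2, 1.2, 0.4]
gripper_width: 0.0001
```

step_arm([
  [[0,0,0.001,-0.005,0],[0,0,0.001,-0.009,0],[0,0,0.001,-0.011,0],[0,0,0.001,-0.0125,0],[0,0,0.001,-0.0125,0]],
])

```text
time_s: 2.57
tcp_pos: [0.5843, -0.0012, 0.0731]
tool_rot: [0.706, 0.708, 0.0, 0.0]
contact_force: [-0.2, 0.1, 0.1]
gripper_width: -0.0001
```

step_arm([
  [[0,0,0,-0.001,0],[0,0,0,-0.002,0],[0,0,0,-0.003,0],[0,0,0,-0.003,0],[0,0,0,-0.003,0]],
])

```text
time_s: 2.98
tcp_pos: [0.5846, -0.0011, 0.0706]
tool_rot: [0.706, 0.708, 0.0, 0.0]
contact_force: [-2.1, -0.7, 5.8]
gripper_width: -0.0001
```

step_arm([
  [[0,0,0,-0.001,0],[0,0,0,-0.002,0],[0,0,0,-0.003,0],[0,0,0,-0.003,0]],
])

```text
time_s: 3.32
tcp_pos: [0.5847, -0.0011, 0.0679]
tool_rot: [0.706, 0.708, 0.0, 0.001]
contact_force: [-3.1, -0.9, 11.4]
gripper_width: 0.0003
```

step_arm([
  [[0,0,0,-0.0005,0],[0,0,0,-0.001,0],[0,0,0,-0.001,0]],
])

```text
time_s: 3.57
tcp_pos: [0.585, -0.0011, 0.0673]
tool_rot: [0.706, 0.708, 0.001, 0.001]
contact_force: [-2.5, -0.4, 11.4]
gripper_width: -0.0001
```

step_arm([
  [[0,0,0,-0.0005,0],[0,0,0,-0.0008,0],[0,0,0,-0.0008,0]],
])

```text
time_s: 3.82
tcp_pos: [0.5858, -0.0011, 0.0671]
tool_rot: [0.706, 0.708, 0.001, 0.001]
contact_force: [-2.9, -1.8, 13.4]
gripper_width: 0.0005
```

step_arm([
  [[0,0,0,-0.0006,0],[0,0,0.002,-0.0006,0],[0,0,0.005,-0.0006,0],[0,0,0.009,-0.0006,0],[0,0,0.013,-0.0006,0]],
])

```text
time_s: 4.23
tcp_pos: [0.5863, 0.0102, 0.067]
tool_rot: [0.707, 0.707, 0.001, 0.002]
contact_force: [-2.3, -5.2, 17.3]
gripper_width: 0.0001
```

step_arm([
  [[0,0,0.005,0,0],[0,0,0.01,0,0],[0,0,0.015,0,0],[0,0,0.02,0,0],[0,0,0.025,0,0]],
])

```text
time_s: 4.65
tcp_pos: [0.5862, 0.0355, 0.067]
tool_rot: [0.707, 0.707, 0.001, 0.002]
contact_force: [-2.4, -4.9, 17.8]
gripper_width: 0.0003
```

Run:
```python
from h import *
s=bot.read_state(); im=viewer.get_image("wrist"); cv2.imwrite("pics/w2.png",im[:,:,::-1])
print(s["tcp_pos"],s["contact_force"])
```

```text
[0.58620194 0.0354566  0.0669776 ] [-2.3887909  -4.88777651 17.78853161]
```

View pics/w2.png

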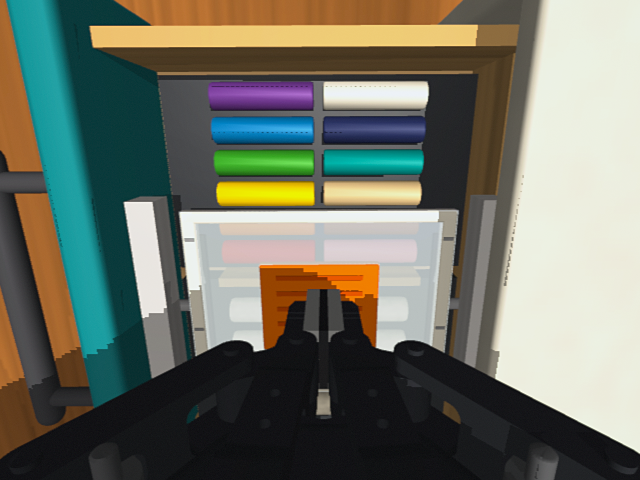

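The cover is travelling with the finger: its leading rim now covers the first pastels at row ~215, and the pad is under the tips.

step_arm([
  [[0,0,0.005,0,0],[0,0,0.01,0,0],[0,0,0.015,0,0],[0,0,0.02,0,0],[0,0,0.025,0,0]],
])

```text
time_s: 5.12
tcp_pos: [0.5862, 0.0606, 0.067]
tool_rot: [0.707, 0.707, 0.001, 0.002]
contact_force: [-1.5, -4.8, 18.3]
gripper_width: -0.0002
```

step_arm([
  [[0,0,0.005,0,0],[0,0,0.01,0,0],[0,0,0.014,0,0],[0,0,0.018,0,0],[0,0,0.021,0,0]],
])

```text
time_s: 5.53
tcp_pos: [0.5862, 0.082, 0.067]
tool_rot: [0.707, 0.707, 0.001, 0.002]
contact_force: [-2.2, -4.0, 18.0]
gripper_width: -0.0002
```

step_arm([
  [[0,0,0.003,0,0],[0,0,0.005,0,0],[0,0,0.007,0,0],[0,0,0.009,0,0],[0,0,0.009,0,0]],
])

```text
time_s: 5.95
tcp_pos: [0.5863, 0.0885, 0.0669]
tool_rot: [0.707, 0.707, -0.0, 0.003]
contact_force: [-2.1, -8.3, 19.2]
gripper_width: -0.0001
```

The y force rose to 8 N as the cover reached its stop, so I'm lifting straight up.

step_arm([
  [[0,0,0,0.002,0],[0,0,0,0.005,0],[0,0,0,0.01,0],[0,0,0,0.03,0],[0,0,0,0.06,0]],
])

```text
time_s: 6.37
tcp_pos: [0.5819, 0.0916, 0.1226]
tool_rot: [0.706, 0.708, -0.002, -0.002]
contact_force: [0.4, -0.8, -0.2]
gripper_width: -0.0001
```

step_arm([
  [[0,0,-0.01,0.03,0],[0,-0.02,-0.02,0.06,0],[0,-0.055,-0.03,0.06,0],[0,-0.09,-0.04,0.06,0],[0,-0.12,-0.045,0.06,0]],
])

```text
time_s: 6.78
tcp_pos: [0.462, 0.046, 0.1845]
tool_rot: [0.707, 0.708, -0.0, 0.0]
contact_force: [-1.2, -0.0, 0.2]
gripper_width: 0.0004
```

Run:
```python
from h import *
s=bot.read_state(); im=viewer.get_image("top")
cv2.imwrite("pics/t2.png",cv2.resize(im[190:320,190:450],None,fx=3,fy=3,interpolation=2)[:,:,::-1]); print(s["tcp_pos"],s["contact_force"])
r=orange(im,(255,225,340,265)); print(r[0],ray("top",r[0],.058))
```

```text
[0.46203159 0.04598102 0.18454398] [-1.20256691 -0.01770985  0.16473169]
(280.5, 242.5) [0.58511636 0.08761598 0.058     ]
```

View pics/t2.png

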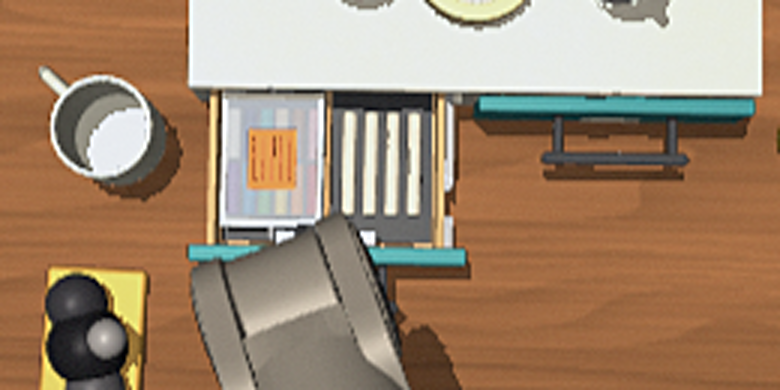

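The pad moved about 89 mm to y ≈ 0.088 and now sits over the pastels. I'll check that it has sprung up with a light touch, since a raised pad should meet the finger at TCP z ≈ 0.0715.

step_arm([
  [[0,0.035,0.012,0,0],[0,0.07,0.024,0,0],[0,0.1,0.035,-0.015,0],[0,0.122,0.042,-0.045,0],[0,0.122,0.042,-0.075,0]],
])

```text
time_s: 7.25
tcp_pos: [0.5916, 0.0919, 0.1097]
tool_rot: [0.706, 0.708, 0.004, 0.001]
contact_force: [0.5, 0.6, 0.1]
gripper_width: -0.0
```

step_arm([
  [[0,0,0,-0.025,0],[0,0,0,-0.035,0],[0,0,0,-0.0365,0],[0,0,0,-0.038,0],[0,0,0,-0.0395,0]],
])

```text
time_s: 7.67
tcp_pos: [0.5865, 0.0891, 0.0714]
tool_rot: [0.706, 0.708, 0.0, 0.0]
contact_force: [-2.2, -1.0, 5.4]
gripper_width: -0.0002
```

Contact came at 0.0714, so the cover is up. Next I move in front of the pastel handle.

step_arm([
  [[0,0,0,0.01,0],[0,0,0,0.045,0],[0,-0.025,-0.01,0.075,0],[0,-0.065,-0.02,0.075,0],[0,-0.105,-0.03,0.075,0]],
])

```text
time_s: 8.08
tcp_pos: [0.4827, 0.0594, 0.1484]
tool_rot: [0.706, 0.708, 0.003, 0.002]
contact_force: [-0.4, -0.3, -0.4]
gripper_width: 0.0
```

step_arm([
  [[0,-0.035,-0.01,0,0],[0,-0.051,-0.016,0,0],[0,-0.053,-0.016,-0.02,0],[0,-0.053,-0.016,-0.055,0],[0,-0.053,-0.016,-0.08,0]],
])

```text
time_s: 8.5
tcp_pos: [0.4292, 0.0427, 0.0657]
tool_rot: [0.707, 0.708, 0.002, 0.002]
contact_force: [-0.5, -0.4, 0.4]
gripper_width: 0.0001
```

step_arm([
  [[0,0,0,-0.007,0],[0,0.01,0,-0.007,0],[0,0.02,0,-0.007,0],[0,0.03,0,-0.007,0],[0,0.04,0,-0.007,0]],
])

```text
time_s: 8.92
tcp_pos: [0.4698, 0.0432, 0.0592]
tool_rot: [0.706, 0.708, 0.001, 0.0]
contact_force: [-3.2, 1.3, 0.8]
gripper_width: -0.0001
```

step_arm([
  [[0,0.014,0,0,0],[0,0.028,0,0,0],[0,0.042,0,0,0],[0,0.056,0,0,0],[0,0.07,0,0,0]],
])

```text
time_s: 9.33
tcp_pos: [0.54, 0.0434, 0.0591]
tool_rot: [0.706, 0.708, 0.001, 0.0]
contact_force: [-4.1, 1.8, 1.7]
gripper_width: -0.0003
```

step_arm([
  [[0,0.007,0,0,0],[0,0.014,0,0,0],[0,0.019,0,0,0],[0,0.024,0,0,0],[0,0.028,0,0,0]],
])

```text
time_s: 9.75
tcp_pos: [0.5664, 0.0428, 0.0581]
tool_rot: [0.706, 0.708, -0.0, 0.0]
contact_force: [-2.2, -0.2, 2.3]
gripper_width: -0.0
```

step_arm([
  [[0,0.002,0,0,0],[0,0.004,0,0,0],[0,0.006,0,0,0],[0,0.008,0,0,0],[0,0.008,0,0,0]],
])

```text
time_s: 10.17
tcp_pos: [0.5708, 0.0427, 0.0574]
tool_rot: [0.706, 0.708, -0.003, -0.002]
contact_force: [-11.4, 0.2, 8.5]
gripper_width: -0.0
```

step_arm([
  [[0,0.002,0,0,0],[0,0.003,0,0,0],[0,0.003,0,0,0]],
])

```text
time_s: 10.42
tcp_pos: [0.571, 0.0427, 0.0571]
tool_rot: [0.706, 0.708, -0.005, -0.003]
contact_force: [-19.7, 0.8, 17.6]
gripper_width: 0.0003
```

step_arm([
  [[0,-0.01,0,0,0],[0,-0.04,0,0,0],[0.2,-0.06,0,0.03,0],[0.35,-0.06,-0.02,0.07,0],[0.35,-0.06,-0.06,0.08,0]],
])

```text
time_s: 10.83
tcp_pos: [0.519, -0.0102, 0.1418]
tool_rot: [0.703, 0.711, 0.004, 0.001]
contact_force: [2.5, 0.4, -0.2]
gripper_width: 0.0302
```

Run:
```python
from h import *
s=bot.read_state(); im=viewer.get_image("top")
cv2.imwrite("pics/t3.png",cv2.resize(im[190:320,190:450],None,fx=3,fy=3,interpolation=2)[:,:,::-1]); print(s["tcp_pos"],s["contact_force"],s["gripper_width"])
```

```text
[ 0.51901228 -0.01021553  0.14176408] [ 2.49373095  0.3585228  -0.17569708] 0.03024815173515659
```

View pics/t3.png

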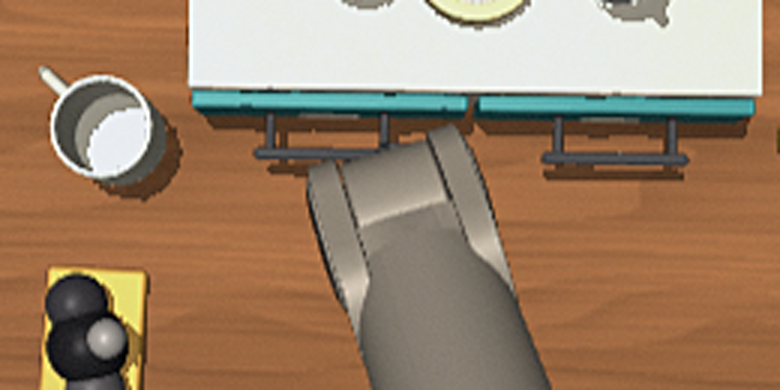

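The pastel drawer is home, its front in line with the tool drawer's. Next I move above the tool handle at (0.590, -0.193).

step_arm([
  [[0.35,0.01,-0.038,0,0],[0.35,0.025,-0.076,0,0],[0.35,0.04,-0.114,0,0],[0.35,0.055,-0.15,0,0],[0.35,0.071,-0.182,0,0]],
])

```text
time_s: 11.3
tcp_pos: [0.5886, -0.2015, 0.1375]
tool_rot: [0.707, 0.707, -0.0, 0.001]
contact_force: [0.7, -0.4, 0.8]
gripper_width: 0.0299
```

step_arm([
  [[0.35,0,0,0,0],[0.35,0,0,-0.015,0],[0.35,0,0,-0.025,0],[0.35,0,0,-0.025,0]],
])

```text
time_s: 11.63
tcp_pos: [0.5865, -0.1972, 0.1099]
tool_rot: [0.706, 0.708, -0.001, -0.002]
contact_force: [-0.6, -0.1, -0.3]
gripper_width: 0.0299
```

Run:
```python
from h import *
s=bot.read_state(); im=viewer.get_image("wrist")
cv2.imwrite("pics/w3.png",im[:,:,::-1]); print(s["tcp_pos"],s["contact_force"],s["gripper_width"])
```

```text
[ 0.58650625 -0.19717841  0.10990705] [-0.58330336 -0.11482234 -0.31560078] 0.0299333261230354
```

View pics/w3.png

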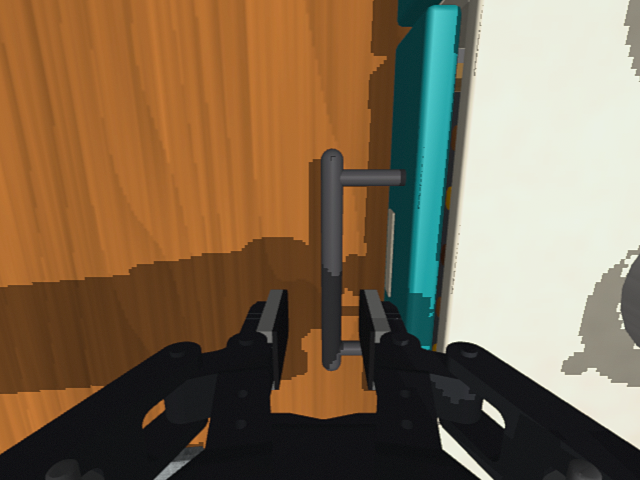

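The bar runs from (332,155) to (331,365) between the open jaws, slightly to the right of (+x from) their centre.

Run:
```python
from h import *
s=bot.read_state()
for p in ((332,155),(332,260),(331,365)): print(wray(s,p,.059).round(4))
```

```text
[ 0.5913 -0.1356  0.059 ]
[ 0.5919 -0.1887  0.059 ]
[ 0.592  -0.2515  0.059 ]
```

step_arm([
  [[0.35,0.0045,0.003,0,0],[0.35,0.0045,0.003,-0.015,0],[0.35,0.0045,0.003,-0.03,0],[0.35,0.0045,0.003,-0.045,0],[0.35,0.0045,0.003,-0.053,0]],
])

```text
time_s: 12.1
tcp_pos: [0.5921, -0.1937, 0.0588]
tool_rot: [0.706, 0.708, -0.001, -0.001]
contact_force: [-15.4, 2.1, 15.6]
gripper_width: 0.03
```

There's unexpected contact at the drawer front, so I'm backing off, narrowing the jaws and trying again.

step_arm([
  [[0.35,-0.004,0,0.012,0],[0.25,-0.004,0,0.014,0],[0.25,-0.004,0,0.014,0],[0.25,-0.004,0,0.014,0]],
])

```text
time_s: 12.43
tcp_pos: [0.59, -0.1947, 0.0752]
tool_rot: [0.706, 0.708, 0.001, 0.001]
contact_force: [-0.6, 0.2, -0.0]
gripper_width: 0.0216
```

step_arm([
  [[0.25,0,0,-0.004,0],[0.25,0,0,-0.008,0],[0.25,0,0,-0.011,0],[0.25,0,0,-0.011,0]],
])

```text
time_s: 12.77
tcp_pos: [0.588, -0.1944, 0.0613]
tool_rot: [0.706, 0.708, -0.0, -0.001]
contact_force: [-0.5, -0.4, -0.2]
gripper_width: 0.0214
```

step_arm([
  [[0.25,0.002,0,-0.002,0],[0.1,0.002,0,-0.002,0],[0,0.002,0,-0.002,0],[0,0.002,0,-0.002,0]],
], squeeze=25)

```text
time_s: 13.1
tcp_pos: [0.5906, -0.1944, 0.0601]
tool_rot: [0.706, 0.708, 0.0, -0.0]
contact_force: [2.1, -0.4, -4.8]
gripper_width: 0.0098
```

Gripped at 9.8 mm, which matches the bar's thickness. Now pulling.

step_arm([
  [[0,-0.003,0,0,0],[0,-0.008,0,0,0],[0,-0.014,0,0,0],[0,-0.02,0,0,0],[0,-0.03,0,0,0]],
])

```text
time_s: 13.52
tcp_pos: [0.5602, -0.1946, 0.0601]
tool_rot: [0.706, 0.708, 0.0, 0.0]
contact_force: [4.3, -1.5, -8.3]
gripper_width: 0.01
```

step_arm([
  [[0,-0.012,0,0,0],[0,-0.024,0,0,0],[0,-0.036,0,0,0],[0,-0.048,0,0,0],[0,-0.06,0,0,0]],
])

```text
time_s: 13.93
tcp_pos: [0.4989, -0.1948, 0.0601]
tool_rot: [0.707, 0.708, -0.0, -0.0]
contact_force: [3.3, -1.8, -11.2]
gripper_width: 0.01
```

step_arm([
  [[0,-0.011,0,0,0],[0,-0.022,0,0,0],[0,-0.033,0,0,0],[0,-0.041,0,0,0],[0,-0.048,0,0,0]],
])

```text
time_s: 14.35
tcp_pos: [0.451, -0.195, 0.0602]
tool_rot: [0.707, 0.708, -0.0, -0.0]
contact_force: [2.9, -4.5, -18.2]
gripper_width: 0.0097
```

step_arm([
  [[0,-0.003,0,0,0],[0,-0.005,0,0,0],[0,-0.007,0,0,0],[0,-0.009,0,0,0],[0,-0.009,0,0,0]],
])

```text
time_s: 14.77
tcp_pos: [0.4456, -0.195, 0.0603]
tool_rot: [0.706, 0.708, 0.001, 0.002]
contact_force: [7.9, -6.2, -24.9]
gripper_width: 0.0099
```

step_arm([
  [[0,-0.002,0,-0.002,0],[0,-0.003,0,-0.003,0],[0,-0.003,0,-0.003,0]],
])

```text
time_s: 15.02
tcp_pos: [0.4455, -0.1951, 0.06]
tool_rot: [0.706, 0.708, 0.002, 0.004]
contact_force: [5.0, -2.1, 2.1]
gripper_width: 0.01
```

step_arm([
  [[0,0.005,0,0,0],[0.15,0.005,0,0,0],[0.25,0.005,0,0,0],[0.25,0.005,0,0,0],[0.25,0.005,0,0.005,0]],
])

```text
time_s: 15.43
tcp_pos: [0.4451, -0.194, 0.0622]
tool_rot: [0.706, 0.708, -0.0, -0.001]
contact_force: [-0.8, 0.6, -0.5]
gripper_width: 0.0213
```

step_arm([
  [[0.25,0,0,0.02,0],[0.25,0,0,0.05,0],[0.25,0,0,0.085,0],[0.25,0,0,0.12,0],[0.25,0,0,0.16,0]],
])

```text
time_s: 15.85
tcp_pos: [0.4445, -0.1938, 0.2236]
tool_rot: [0.706, 0.708, -0.0, -0.001]
contact_force: [0.8, -0.7, -0.6]
gripper_width: 0.0215
```

step_arm([
  [[0.25,-0.02,-0.03,0.0,0],[0.25,-0.03,-0.065,0,0],[0.25,-0.04,-0.1,0,0],[0.25,-0.05,-0.135,0,0],[0.25,-0.06,-0.17,0,0]],
])

```text
time_s: 16.27
tcp_pos: [0.3847, -0.3657, 0.2231]
tool_rot: [0.706, 0.708, 0.0, 0.0]
contact_force: [0.8, 0.0, 0.2]
gripper_width: 0.0213
```

Run:
```python
from h import *
s=bot.read_state(); im=viewer.get_image("top"); sc=viewer.get_image("scene")
a=cv2.resize(im[110:340,190:490],(600,460),interpolation=2); cv2.imwrite("pics/t4.png",a[:,:,::-1]); cv2.imwrite("pics/s4.png",sc[:,:,::-1]); print(s["tcp_pos"],s["contact_force"])
h=cv2.cvtColor(im,cv2.COLOR_RGB2HSV); teal=cv2.inRange(h,(80,80,60),(100,255,255))
for x0,y0,x1,y1 in ((250,210,340,240),(355,262,430,295)):
    v,u=np.nonzero(teal[y0:y1,x0:x1])
    if len(v): print(ray("top",(u.mean()+x0,v.mean()+y0),.08).round(4))
```

```text
[ 0.38471496 -0.36568273  0.22307182] [0.83256559 0.03566797 0.23370947]
[0.631  0.0479 0.08  ]
[ 0.4906 -0.1858  0.08  ]
```

View pics/t4.png

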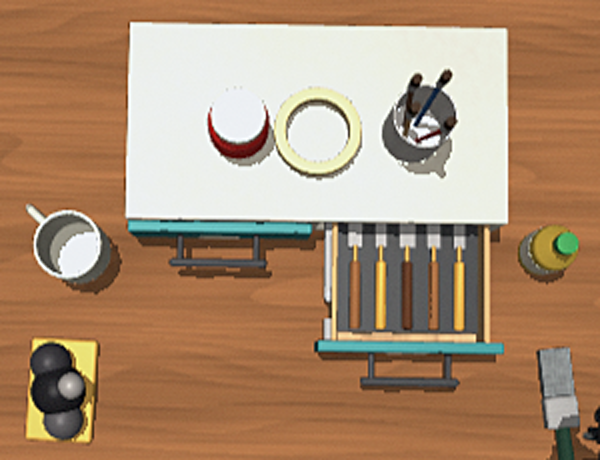

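View pics/s4.png

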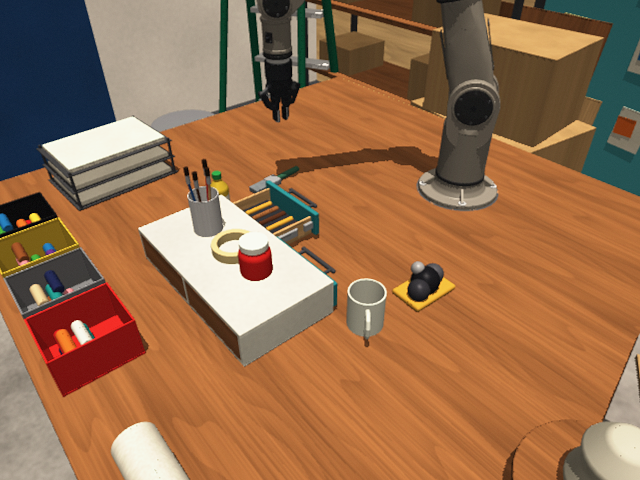

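Both views show the pastel drawer shut, the tool drawer fully out, the other objects where they were and the arm clear.

```bash
python3 -c "
from cell import bot
print(bot.sign_off())"
```

```text
the job is handed in; nothing more can be done
None
```

The job is done and handed in at about 16.4 s of the 51 s allowed: the cover is locked over the pastels, the pastel drawer is home, and the tool drawer is out to its stop.

- **Cover:** I pressed the pad at about 13–19 N and slid it roughly 89 mm to +y, until the side force rose to 8 N at the stop. After I let go, a light touch met the pad at its original raised height, so I take it as sprung up and locked. I did not test the lock by pushing sideways.
- **Pastel drawer:** I pushed it by the handle bar until it stopped moving at about 20 N. The pictures show its front in line with the chest.
- **Tool drawer:** I gripped the bar (9.8 mm) and pulled it 145 mm by the arm's position, where it stalled. The top camera gave about 141 mm; I put the difference down to a rough colour mask and trusted the arm's reading.
- **Forces to note:** On the first approach to the tool handle, the hand or a finger touched something near the drawer front (about 15 N in x and 15 N in z). I backed off and tried again with narrower jaws. The downward load while pulling peaked at 25 N, and I eased it before releasing.
- **Everything else:** In the last top and scene pictures, the other things on the chest and table look unmoved and the robot is touching nothing.

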